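# Index the rotary fixture and lift the hitch tongue off its ball

## Task

The little hitch coupler sits under the press arm of the rotary table: by its upright handle post, turn the table one stop anticlockwise (seen from above) until it rests in its next detent, clear of the arm. Then pull the coupler's spring latch tab sideways toward the fixed grip ear, so that its bolt lets go of the ball, and lift the tongue straight up off the ball. Finish while still holding the tongue in the gripper, level, over the ball and at least 60 mm above where it sat; leave the tape roll and the tin of pins alone.

Things in the scene. Friction and masses are not known exactly. Their poses are not given: they have to be found in the camera images.
- fixture: Fixed round grey base, 230 mm across, 18 mm high, carrying the rotary table and the press arm. Origin: on the bench on the table's vertical turning axis; +x is the direction in which the hitch lies, 70 mm from the axis, once the table is at its next stop.
- table (a joint): Angle of the rotary table (aluminium disc 201 mm across, top 36 mm above the bench), rad, anticlockwise from above. Starts at 0 (hitch under the press arm); next stop 1.257 (72 degrees). At both a spring roller drops between two lobes on the rim and draws the table in from 0.06 rad off; passing a lobe takes 10 N at the handle, between stops it turns freely. End stops 0.06 rad beyond both.
- handle (a point): Centre of the top of the upright steel handle post on the table: round, 18 mm in diameter, standing 55 mm above the disc (top 91 mm above the bench), 90 mm from the turning axis, 95 degrees anticlockwise of the hitch. It turns with the table.
- ball (a point): Topmost point of the steel hitch ball (28 mm across, flat underneath, on a 12 mm neck), 69 mm above the bench, hidden in the coupler while that is seated; fixed to the table and turns with it, 70 mm from the axis.
- tongue: Loose dark steel tongue, about 0.4 kg: coupler head 44x44x44 mm, open below, seated over the ball, with a 28 mm wide tail reaching 92 mm along -x between two cheeks (top 70 mm above the bench). Origin: centre of the head's underside, 36 mm above the bench when seated; x away from the table's axis, y toward the fixed ear, z up. Unless the latch is drawn the head can rise only 2 mm.
- latch (a joint): How far the latch is drawn, m: 0 locked, bolt free of the ball from about 0.007, stop at 0.010. The tab moves along the tongue's +y, toward the ear; the spring resists with 6 to 8 N and shuts the latch when let go. Squeezing tab and ear together between the fingers draws the latch and grips the tongue for lifting.
- tab (a point): Middle of the top edge of the latch tab's outer face: upright steel plate on the head, 5 mm thick, 24 mm wide along x, graspable from 50 to 86 mm above the tongue's origin. In the tongue's frame at x = 0, z = 86 mm, y = -20 mm when locked, -10 mm when fully drawn.
- ear (a point): Middle of the top edge of the fixed grip ear's outer face: upright plate on the head, 5 mm thick, 24 mm wide along x, graspable from 54 to 84 mm above the tongue's origin. In the tongue's frame at x = 0, y = 22 mm, z = 84 mm. Over the outer faces tab and ear measure 42 mm locked, 32 mm fully drawn.
- tape: Bystander: roll of masking tape lying flat, 104 mm across, 25 mm high. Origin: centre of its underside.
- tin: Bystander: shallow round tin with pins, 108 mm across, 17 mm high. Origin: centre of its underside.
- press_foot (a point): Lower end of the 12 mm foot under the grey press arm, 126 mm above the bench, 70 mm from the axis, 72 degrees clockwise of the fixture's +x. The beam (32 mm wide, 132 to 154 mm above the bench) runs radially from 53 to 157 mm from the axis to its column (30x36 mm, 142 mm from the axis).
There are look-alikes about, which are no part of the job. What is meant by the tongue is not purple or red, and is the larger of those in its own colour.

How it is judged (in metres and radians):
On the way, in this order (a step that is already met when the one before it is completed fails the run):
1. the table stands in its next detent with the hitch still locked on the ball (value of joint table between 1.215 and 1.3 rad and distance between tongue and ball below 0.038 m and value of joint latch below 0.003 m), for 0.2 s.
2. the latch is drawn while the tongue still sits on the ball (value of joint latch above 0.006 m and distance between tongue and ball below 0.038 m), for 0.05 s.
At the end, for the whole second after the job is handed in: The fingers alone hold the tongue, at rest, at least 58 mm above its seat (origin over 94 mm above the bench), within 50 mm sideways of the ball and 0.3 rad of level, touching nothing of the fixture; table beyond 1.18 rad; tape and tin moved under 20 mm (z of tongue in the frame of fixture above 0.094 m and horizontal distance between tongue and ball below 0.05 m and angle between tongue's own z axis and vertical below 0.3 rad and linear speed of tongue below 0.03 m/s and contact force between tongue and the fingers above 3 N and contact force between tongue and fixture below 0.1 N and value of joint table above 1.18 rad and distance of each of tape, tin from where it was at the start of the episode below 0.02 m); the arm keeps its last pose, push and grip.
It fails at once if the tape roll is knocked away (distance of tape from where it was at the start of the episode above 0.03 m).
It fails at once if the tin of pins is knocked away (distance of tin from where it was at the start of the episode above 0.03 m).
It also fails if it takes over 48 s, if anything falls off the work surface, if the arm or the gripper's body presses on something with over 40 N, if the wrist force passes 120 N, or if a joint passes its speed limit or range.

## Robot

A 6-joint arm with a two-finger parallel gripper is mounted at the origin on the work surface; the furniture and walls round the work are solid. World frame = base frame: x ahead of the robot, y to its left, z up, the work surface at z = 0. Lengths are in m, angles in degrees, forces in N, time in s.
With the tool pointing down it reaches from about 0.375 to 0.9 m from the base axis. Payload 3.1 kg.
Tool frame: the origin (TCP) lies on the centre line of the jaws, within the pads' length; the fingertips stand 8 mm ahead of it and the grasp point (between the pads) lies 11 mm behind it; z points along the fingers, y is the line along which they close (so a half turn about z gives the same grasp; the last joint's range is limited). The gripper opens to 87 mm and grips with 3 to 60 N. Pads are 19 mm wide; open, the fingers measure 117 mm over their backs; the gripper's body (75 mm by 190 mm) begins 51 mm behind the grasp point.
Start: joints at [-77.836, 30.224, 82.088, -0, 67.689, -10.227], TCP at [0.238, -0.578, 0.231] pointing down, gripper open.
Joint ranges: [-176.69, 176.69], [-43.24, 126.21], [12.49, 139.97], [-82, 262], [0, 151.66], [-163.58, 163.58]. Speed limits (degrees/s): [159.86, 159.86, 180, 180, 180, 180].

## Interface

Orientations are given as a 3x3 rotation matrix whose columns are the frame's x, y, z axes.
In Python, from rig import * gives the robot as it stands.
- The arm moves only by the tool step_arm, never from a script. Its argument "targets" is a list of rows, each a list of 5 numbers: the opening, from -1 (shut) to 1 (fully open), then the shift along the world's x, y, z normalised to -1 to 1, where 1 is 0.25 m, then the turn about the world's z normalised to -1 to 1, where 1 is 180 degrees. In form: [[fingers, x, y, z, turn], ...]. A call has 1 to 20 rows; each row is the pose to reach, as a shift and turn from the pose commanded when the call began, turning the shorter way round; what a row does not reach only later rows make up. A row lasts 1/10 s, in which the tool goes at most 50 mm and 8.59 degrees, less where a joint would pass 70% of its speed; a pose out of reach is approached as far as the arm can. A call with a number of a shift or a turn outside -1 to 1 is refused whole. A call with a gripper value outside its range is refused whole. The fingers move at their own pace and stop on an object; the grip force is fixed at half the most. Time passes only in rows, so rows that repeat a pose let the fingers close. It gives the time, the measured TCP pose, the force, the opening and the grip force at its end, in the units of the state.
- read_state(): the state, without advancing time (a new reading comes with each control period).
- capture(name): name is "scene" or "top"; returns a dict with "color" (480x640x3 uint8, red, green, blue), "mtx" (3x3 intrinsics, pixels), "pose" (4x4, takes a point from camera to world coordinates). Camera axes: x right, y down, z forward; pixel columns grow to the right and rows downward; lengths in m; the calibration is good to about 2 mm. A picture is of the moment at which its call begins. There is no depth.
- hand_in(): hands the job in; it is judged then, once.
The state is a dict: "time_s": time; "joint_positions": joint angles; "qvel": joint speeds; "tau": joint torques, N m; "position": TCP position; "tcp_rot": TCP orientation; "force": force on the tool from outside, world axes, zero at the start; "moment": the same for the moment, N m; "opening": opening from 0.0 (shut) to 1.0 (fully open); "grasp_force": force on a finger pad.
Only numpy, scipy, OpenCV 4.12 (cv2) and the standard library are available. Lean on these libraries where they do the work, as an engineer would, in place of code of your own. Each camera call takes 0.05 s, during which the arm holds its last target. There are 200 camera calls.

## Working session

There is one attempt and no reset: what is moved stays moved. The work goes in short steps, Python scripts to look and compute and a tool call to move; the robot and the scene stay as the last step left them, time stands still between calls to the robot, and variables do not carry over. Pictures are saved under pics/ and viewed, at most 10 in all, crops included, and the job is handed in when it is done.

Besides the shell and the picture viewer there is one more tool, called after ">>>" by a JSON object that holds its "fn" and its "kwargs", one argument or row to a line. step_arm: Moves the arm, as the interface text tells. Scaled input: -1 to 1 covers 0.25 m each way for a shift and 180 degrees each way for a turn. Its arguments: {"type":"object","properties":{"targets":{"type":"array","items":{"type":"array","items":{"type":"number"}}}},"required":["targets"]}

```bash
mkdir -p pics
python3 - <<'E'
from rig import *
import cv2,numpy as np
np.set_printoptions(precision=4,suppress=True)
for n in("scene","top"):
    c=capture(n); cv2.imwrite(f"pics/{n}0.png",c["color"][:,:,::-1]); print(n,c["mtx"],c["pose"])
s=read_state(); print(s["time_s"],s["position"],s["tcp_rot"],s["opening"])
E
```

```text
scene [[440.5729   0.     322.6164]
 [  0.     440.5729 239.1807]
 [  0.       0.       1.    ]] [[-0.4935 -0.6173  0.6127 -0.3625]
 [-0.8697  0.3498 -0.3482  0.404 ]
 [ 0.0006 -0.7047 -0.7095  0.9999]
 [ 0.      0.      0.      1.    ]]
top [[567.5848   0.     327.5146]
 [  0.     567.5848 230.6912]
 [  0.       0.       1.    ]] [[ 0.0059 -0.9879  0.1552  0.202 ]
 [-0.9999 -0.0072 -0.0074 -0.0241]
 [ 0.0084 -0.1552 -0.9878  1.3043]
 [ 0.      0.      0.      1.    ]]
0.1 [ 0.238  -0.5772  0.2296] [[ 0.9246  0.3809 -0.0004]
 [ 0.3809 -0.9246  0.0019]
 [ 0.0003 -0.0019 -1.    ]] 1.0009744741827769
```

View pics/scene0.png

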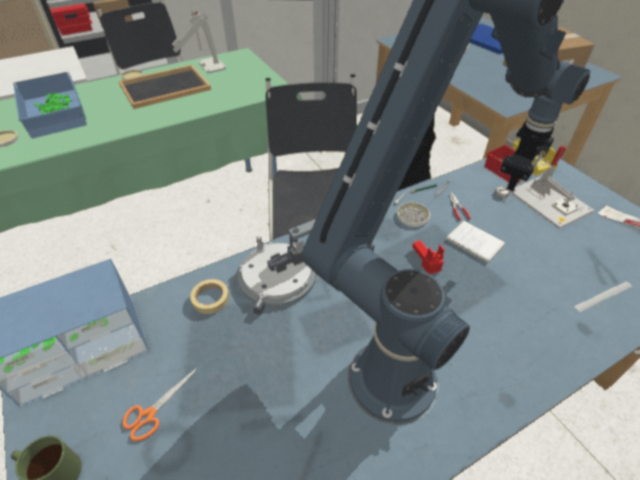

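View pics/top0.png

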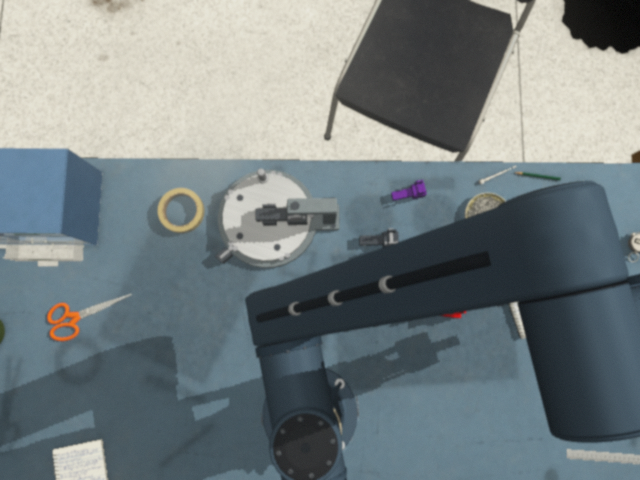

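```bash
cat > h.py <<'E'
import cv2,numpy as np
from rig import *
np.set_printoptions(precision=4,suppress=True)
def ray(c,u,v):
    d=c["pose"][:3,:3]@np.linalg.solve(c["mtx"],[u,v,1.]); return c["pose"][:3,3],d
def onz(c,u,v,z):
    o,d=ray(c,u,v); return o+d*(z-o[2])/d[2]
def proj(c,p):
    q=np.linalg.inv(c["pose"])@np.append(p,1); q=c["mtx"]@q[:3]; return q[:2]/q[2]
def crop(c,x,y,w,h,k,name):
    cv2.imwrite("pics/"+name,cv2.resize(c["color"][y:y+h,x:x+w,::-1],None,fx=k,fy=k,interpolation=cv2.INTER_CUBIC))
E
python3 - <<'E'
from h import *
a=capture("top"); crop(a,195,155,160,120,5,"t1.png")
b=capture("scene"); crop(b,220,215,120,100,6,"s1.png")
E
```

```text
(no output)
```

View pics/t1.png

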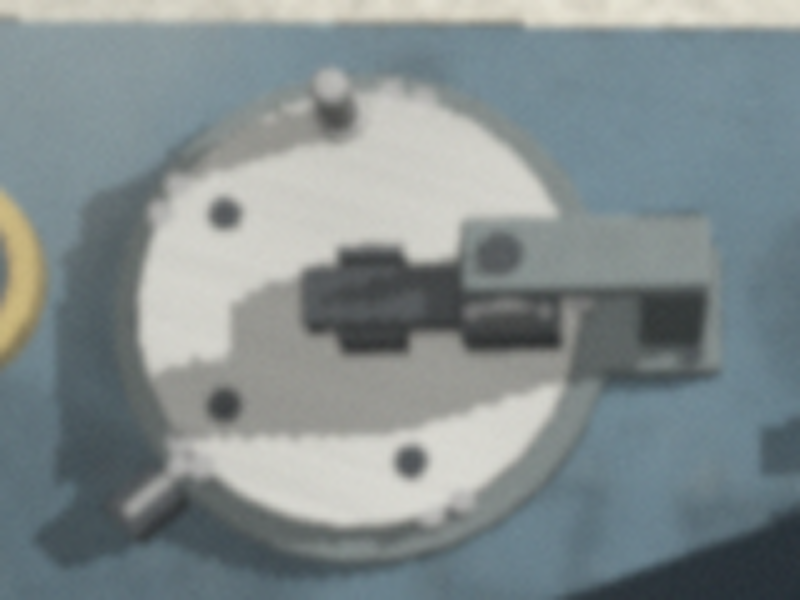

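View pics/s1.png

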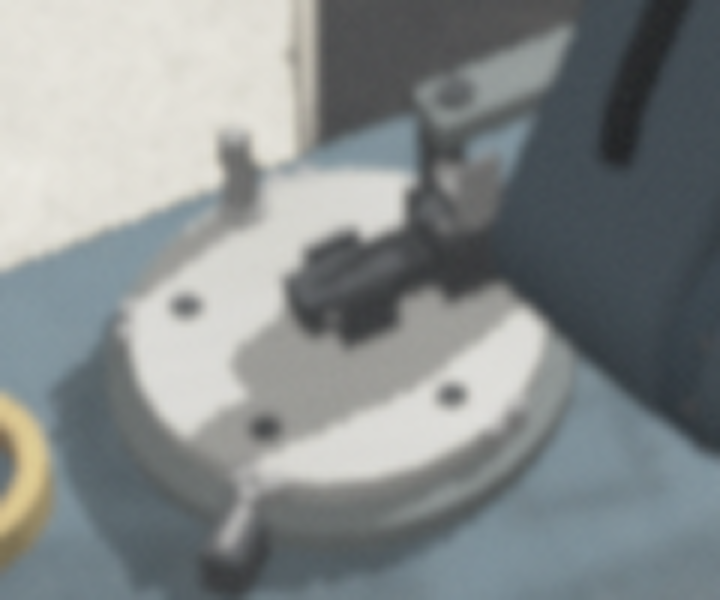

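Run:
```python
from h import *
from scipy.optimize import least_squares
c=capture("top"); b=capture("scene")
f=lambda x,y,z:onz(c,195+x/5,155+y/5,z)
P=np.array([f(*p,.036)[:2] for p in [(137,310),(145,250),(150,370),(300,85),(380,78),(480,125),(530,175),(355,527),(270,500),(480,490),(560,390)]])
r=least_squares(lambda q:np.hypot(*(P-q[:2]).T)-.1005,[.4,.1]);C=r.x
print("axis",C,r.fun)
H=f(332,82,.091);F=f(499,253,.154)
sc=lambda x,y:(220+x/6,215+y/6)
# two-view handle
def tri(p,q):
    o1,d1=ray(c,*p);o2,d2=ray(b,*q)
    A=np.c_[d1,-d2];t=np.linalg.lstsq(A,o2-o1,rcond=None)[0]
    return (o1+d1*t[0]+o2+d2*t[1])/2,np.linalg.norm(A@t-o2+o1)
print("handle",H,onz(b,*sc(234,134),.091),tri((195+332/5,155+82/5),sc(234,134)))
print("foot top",F,onz(b,*sc(456,94),.154),tri((195+499/5,155+253/5),sc(456,94)))
for n,p in(("h",H),("f",F)):
    v=p[:2]-C;print(n,np.hypot(*v),np.degrees(np.arctan2(v[1],v[0])))
# tail centreline 
m=f(305,300,.07)[:2];print("tail end",m,m-C)
T=capture("top")["color"]
hsv=cv2.cvtColor(T,cv2.COLOR_RGB2HSV)
s=read_state();print(s["time_s"])
```

```text
axis [0.4363 0.1048] [-0.0003 -0.0006 -0.0017  0.0038  0.0037 -0.0023 -0.0034  0.0029 -0.0016
  0.0028  0.0002]
handle [0.5235 0.1128 0.091 ] [0.5207 0.1158 0.091 ] (array([0.5251, 0.1138, 0.086 ]), np.float64(0.0009728493950757042))
foot top [0.4347 0.0351 0.154 ] [0.4331 0.0364 0.154 ] (array([0.4353, 0.0353, 0.1516]), np.float64(0.00017507940692562608))
h 0.08758855587808878 5.2815255418261025
f 0.06971397046427566 -91.30232390845305
tail end [0.4299 0.1248] [-0.0064  0.02  ]
0.35
```

Top: table disc centre at about crop (362,302), handle top (332,82), press-arm bolt (499,253). The scene view confirms the handle at crop (234,134). Measured radii are 88 and 70 mm, and the hitch direction is about −90.5°. I'm moving to the handle.

>>> {"fn": "step_arm", "kwargs": {
  "targets": [
    [0,0.4,1,0,0],
    [0,0.4,1,0,0],
    [0,0.4,1,0,0],
    [0,0.4,1,0,0],
    [0,0.4,1,0,0],
    [0,0.4,1,0,0],
    [0,0.4,1,0,0]
  ]
}}

```text
time_s: 1.05
position: [0.3385, -0.3246, 0.2307]
tcp_rot: [[0.923, 0.385, -0.0], [0.385, -0.923, 0.001], [0.0, -0.002, -1.0]]
force: [-0.4, -0.5, 0.7]
opening: 0.519
grasp_force: 0.0
```

>>> {"fn": "step_arm", "kwargs": {
  "targets": [
    [0,0.4,1,0,-0.1],
    [0,0.4,1,0,-0.1],
    [0,0.4,1,0,-0.1],
    [0,0.4,1,0,-0.1],
    [0,0.4,1,0,-0.1],
    [0,0.4,1,0,-0.1],
    [0,0.4,1,0,-0.1],
    [0,0.4,1,0,-0.1]
  ]
}}

```text
time_s: 1.85
position: [0.4388, -0.0787, 0.2307]
tcp_rot: [[0.997, 0.078, 0.001], [0.078, -0.997, -0.001], [0.001, 0.001, -1.0]]
force: [-0.3, -0.5, 0.1]
opening: 0.499
grasp_force: 0.0
```

>>> {"fn": "step_arm", "kwargs": {
  "targets": [
    [0,0.344,0.76,0,0],
    [0,0.344,0.76,0,0],
    [0,0.344,0.76,0,0],
    [0,0.344,0.76,0,0],
    [0,0.344,0.76,0,0],
    [0,0.344,0.76,0,0],
    [0,0.344,0.76,0,0]
  ]
}}

```text
time_s: 2.55
position: [0.5238, 0.11, 0.2302]
tcp_rot: [[0.997, 0.075, -0.001], [0.075, -0.997, -0.001], [-0.001, 0.001, -1.0]]
force: [-0.1, -0.7, -0.6]
opening: 0.496
grasp_force: 0.0
```

Run:
```python
from h import *
s=read_state();print(s["time_s"],s["position"],s["tcp_rot"],s["opening"],s["joint_positions"])
c=capture("scene");crop(c,200,150,160,120,5,"s2.png")
```

```text
2.55 [0.5238 0.11   0.2302] [[ 0.9972  0.0746 -0.0013]
 [ 0.0746 -0.9972 -0.001 ]
 [-0.0014  0.0009 -1.    ]] 0.4963382627963576 [-0.0764 23.3789 94.9416 -0.0639 61.7566 85.6738]
```

View pics/s2.png

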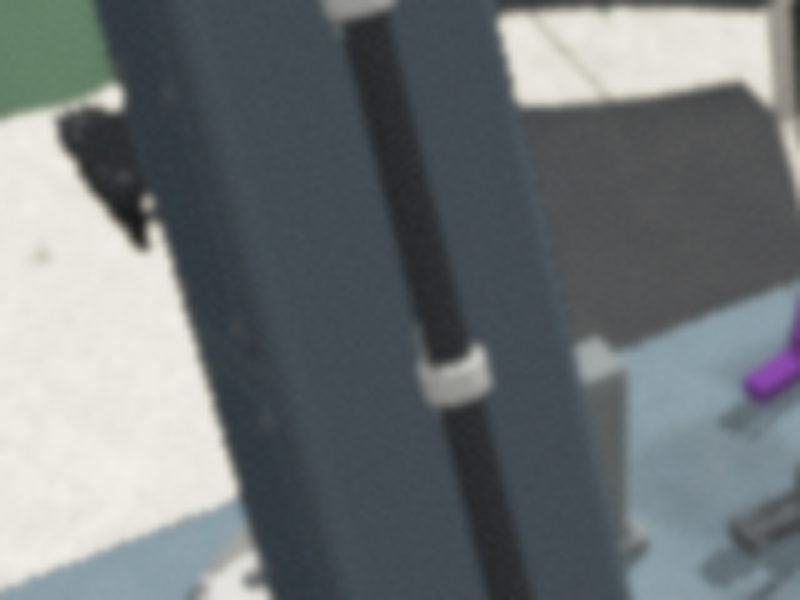

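The camera is blocked by the arm, but the TCP is where planned, so I'm descending around the post.

>>> {"fn": "step_arm", "kwargs": {
  "targets": [
    [0,0,0.008,-0.2,0],
    [0,0,0.008,-0.4,0],
    [0,0,0.008,-0.52,0],
    [0,0,0.008,-0.58,0],
    [0,0,0.008,-0.62,0],
    [0,0,0.008,-0.648,0],
    [0,0,0.008,-0.648,0]
  ]
}}

```text
time_s: 3.3
position: [0.5241, 0.1133, 0.0684]
tcp_rot: [[0.997, 0.075, -0.0], [0.075, -0.997, -0.0], [-0.0, 0.0, -1.0]]
force: [-0.2, 0.4, 0.7]
opening: 0.5
grasp_force: 0.0
```

>>> {"fn": "step_arm", "kwargs": {
  "targets": [
    [-0.3,0,0,0,0],
    [-0.5,0,0,0,0],
    [-0.7,0,0,0,0],
    [-0.7,0,0,0,0],
    [-0.7,0,0,0,0]
  ]
}}

```text
time_s: 3.8
position: [0.5245, 0.1137, 0.0691]
tcp_rot: [[0.997, 0.078, 0.001], [0.078, -0.997, -0.001], [0.001, 0.001, -1.0]]
force: [-0.3, -3.3, 3.1]
opening: 0.194
grasp_force: 30.0
```

Run:
```python
import numpy as np
a=np.r_[1,3:75:4.,74.0];r=np.radians
print([[-.5,round(.36*(np.cos(r(5+t))-np.cos(r(5))),3),round(.36*(np.sin(r(5+t))-np.sin(r(5))),3),0,round(t/180,3)] for t in a])
```

```text
[[-0.5, np.float64(-0.001), np.float64(0.006), 0, np.float64(0.006)], [-0.5, np.float64(-0.002), np.float64(0.019), 0, np.float64(0.017)], [-0.5, np.float64(-0.006), np.float64(0.043), 0, np.float64(0.039)], [-0.5, np.float64(-0.013), np.float64(0.068), 0, np.float64(0.061)], [-0.5, np.float64(-0.02), np.float64(0.092), 0, np.float64(0.083)], [-0.5, np.float64(-0.03), np.float64(0.115), 0, np.float64(0.106)], [-0.5, np.float64(-0.041), np.float64(0.138), 0, np.float64(0.128)], [-0.5, np.float64(-0.053), np.float64(0.159), 0, np.float64(0.15)], [-0.5, np.float64(-0.067), np.float64(0.18), 0, np.float64(0.172)], [-0.5, np.float64(-0.083), np.float64(0.2), 0, np.float64(0.194)], [-0.5, np.float64(-0.1), np.float64(0.219), 0, np.float64(0.217)], [-0.5, np.float64(-0.118), np.float64(0.236), 0, np.float64(0.239)], [-0.5, np.float64(-0.137), np.float64(0.252), 0, np.float64(0.261)], [-0.5, np.float64(-0.157), np.float64(0.267), 0, np.float64(0.283)], [-0.5, np.float64(-0.179), np.float64(0.28), 0, np.float64(0.306)], [-0.5, np.float64(-0.201), np.float64(0.292), 0, np.float64(0.328)], [-0.5, np.float64(-0.224), np.float64(0.302), 0, np.float64(0.35)], [-0.5, np.float64(-0.247), np.float64(0.311), 0, np.float64(0.372)], [-0.5, np.float64(-0.272), np.float64(0.318), 0, np.float64(0.394)], [-0.5, np.float64(-0.29), np.float64(0.322), 0, np.float64(0.411)]]
```

>>> {"fn": "step_arm", "kwargs": {
  "targets": [
    [-0.5,-0.001,0.006,0,0.006],
    [-0.5,-0.002,0.019,0,0.017],
    [-0.5,-0.006,0.043,0,0.039],
    [-0.5,-0.013,0.068,0,0.061],
    [-0.5,-0.02,0.092,0,0.083],
    [-0.5,-0.03,0.115,0,0.106],
    [-0.5,-0.041,0.138,0,0.128],
    [-0.5,-0.053,0.159,0,0.15],
    [-0.5,-0.067,0.18,0,0.172],
    [-0.5,-0.083,0.2,0,0.194],
    [-0.5,-0.1,0.219,0,0.217],
    [-0.5,-0.118,0.236,0,0.239],
    [-0.5,-0.137,0.252,0,0.261],
    [-0.5,-0.157,0.267,0,0.283],
    [-0.5,-0.179,0.28,0,0.306],
    [-0.5,-0.201,0.292,0,0.328],
    [-0.5,-0.224,0.302,0,0.35],
    [-0.5,-0.247,0.311,0,0.372],
    [-0.5,-0.272,0.318,0,0.394],
    [-0.5,-0.29,0.322,0,0.411]
  ]
}}

```text
time_s: 5.8
position: [0.4519, 0.1949, 0.0687]
tcp_rot: [[0.199, 0.98, 0.001], [0.98, -0.199, 0.0], [0.001, 0.001, -1.0]]
force: [-0.5, -0.6, 0.3]
opening: 0.248
grasp_force: 0.0
```

>>> {"fn": "step_arm", "kwargs": {
  "targets": [
    [-0.3,0,0,0,0],
    [0,0.012,-0.003,0,0],
    [0,0.012,-0.003,0,0],
    [0,0.012,-0.003,0.1,0],
    [0,0.012,-0.003,0.3,0],
    [0,0.012,-0.003,0.5,0],
    [0,0.012,-0.003,0.7,0]
  ]
}}

```text
time_s: 6.5
position: [0.4541, 0.1938, 0.2452]
tcp_rot: [[0.202, 0.979, -0.001], [0.979, -0.202, 0.0], [-0.0, -0.001, -1.0]]
force: [0.1, 0.1, -0.4]
opening: 0.498
grasp_force: 0.0
```

Run:
```python
from h import *
s=read_state();print(s["time_s"],s["position"],s["tcp_rot"],s["opening"],s["joint_positions"])
c=capture("top");crop(c,195,155,160,120,5,"t3.png")
```

```text
6.5 [0.4541 0.1938 0.2452] [[ 0.2024  0.9793 -0.0012]
 [ 0.9793 -0.2024  0.0001]
 [-0.0002 -0.0012 -1.    ]] 0.4979133186906952 [10.1124 19.0397 99.4979  0.0183 61.5277 21.7791]
```

View pics/t3.png

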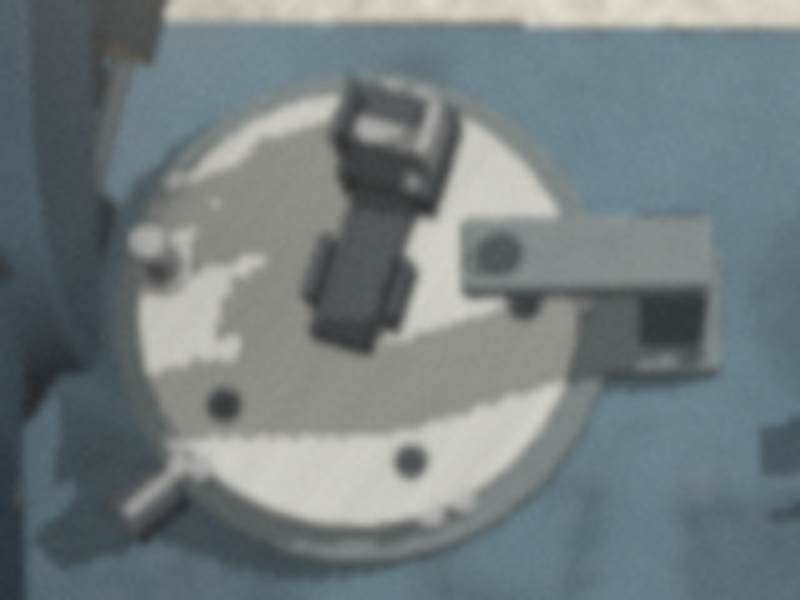

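Top view: the handle is now at crop (148,243), the hitch is swung clear with the ear near (350,110) and the tab near (440,135). Next, measure the angle.

Run:
```python
from h import *
c=capture("top")
f=lambda x,y,z:onz(c,195+x/5,155+y/5,z)[:2]
C=np.array([.4352,.105])
v=f(148,243,.091)-C;print("handle",np.hypot(*v),np.degrees(np.arctan2(v[1],v[0]))-95)
# tail: width centre at far end z=.07
t=f(344,345,.06);print("tail end",t)
for a in(-18.5,):
    r=np.radians(a);x=np.array([np.cos(r),np.sin(r)]);y=np.array([-x[1],x[0]])
    h=C+.07*x;print("head",h)
    for n,yy,z in(("ear",.022,.12),("tab",-.02,.122),("tail",0,.06)):
      for xx in((-.012,.012)if n!="tail" else(-.092,)):
        q=proj(c,np.r_[h+yy*y+xx*x,z]);print(n,xx,(q-[195,155])*5)
    print("grasp",h+.006*y)
```

```text
handle 0.08754410807543908 -15.236669718898156
tail end [0.4116 0.1081]
head [0.5016 0.0828]
ear -0.012 [335.8988 124.4282]
ear 0.012 [354.9129  72.9347]
tab -0.012 [428.0715 154.4343]
tab 0.012 [446.8719 102.6931]
tail -0.092 [335.4921 338.8087]
grasp [0.5035 0.0885]
```

>>> {"fn": "step_arm", "kwargs": {
  "targets": [
    [0.6,0.198,-0.418,0,-0.53],
    [0.6,0.198,-0.418,0,-0.53],
    [0.6,0.198,-0.418,0,-0.53],
    [0.6,0.198,-0.418,0,-0.53],
    [0.6,0.198,-0.418,0,-0.53],
    [0.6,0.198,-0.418,0,-0.53],
    [0.6,0.198,-0.418,0,-0.53],
    [0.6,0.198,-0.418,0,-0.53],
    [0.6,0.198,-0.418,0,-0.53],
    [0.6,0.198,-0.418,0,-0.53],
    [0.6,0.198,-0.418,0,-0.53],
    [0.6,0.198,-0.418,0,-0.53],
    [0.6,0.198,-0.418,0,-0.53],
    [0.6,0.198,-0.418,0,-0.53]
  ]
}}

```text
time_s: 8.0
position: [0.5039, 0.0894, 0.2432]
tcp_rot: [[0.957, -0.291, -0.001], [-0.291, -0.957, 0.0], [-0.001, 0.0, -1.0]]
force: [0.3, -0.2, -0.3]
opening: 0.799
grasp_force: 0.0
```

>>> {"fn": "step_arm", "kwargs": {
  "targets": [
    [0.6,0,0,-0.2,0],
    [0.6,0,0,-0.32,0],
    [0.6,0,0,-0.4,0],
    [0.6,0,0,-0.46,0],
    [0.6,0,0,-0.52,0],
    [0.6,0,0,-0.565,0],
    [0.6,0,0,-0.565,0]
  ]
}}

```text
time_s: 8.7
position: [0.5031, 0.0894, 0.101]
tcp_rot: [[0.956, -0.292, -0.003], [-0.292, -0.956, 0.0], [-0.003, 0.001, -1.0]]
force: [-0.6, -0.7, 0.8]
opening: 0.802
grasp_force: 0.0
```

Run:
```python
from h import *
s=read_state();print(s["time_s"],s["position"],s["tcp_rot"],s["opening"],s["force"])
c=capture("scene");d=capture("top")
w=np.hstack([cv2.resize(k["color"][y:y+120,x:x+80,::-1],None,fx=5,fy=5,interpolation=cv2.INTER_CUBIC) for k,x,y in((c,250,190),(d,245,145))])
cv2.imwrite("pics/g4.png",w)
```

```text
8.7 [0.5031 0.0894 0.101 ] [[ 0.9563 -0.2923 -0.0032]
 [-0.2923 -0.9563  0.0002]
 [-0.0031  0.0008 -1.    ]] 0.8018630095777243 [-0.6011 -0.7256  0.7604]
```

View pics/g4.png

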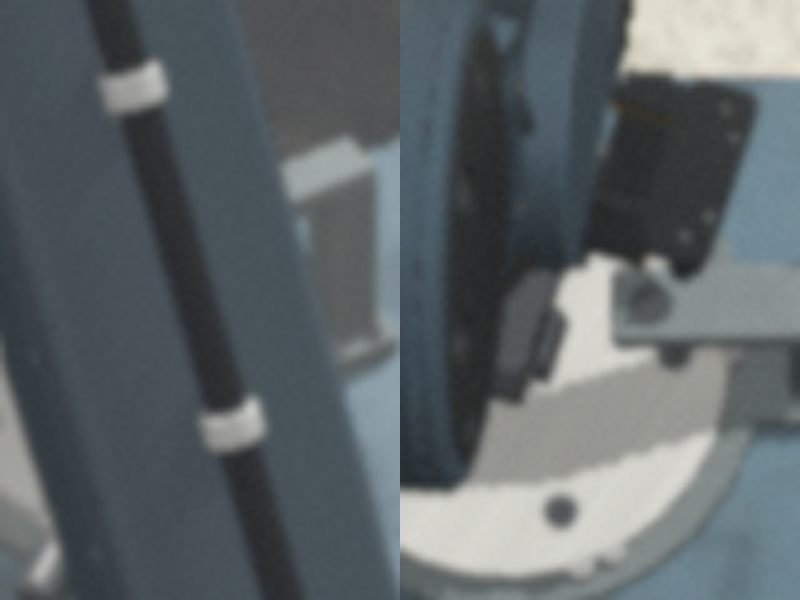

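The arm hides the hitch; the gripper body clears the beam's end near (620,270). No contact force, so I'm squeezing.

>>> {"fn": "step_arm", "kwargs": {
  "targets": [
    [0.3,0,0,0,0],
    [0.2,0,0,0,0],
    [0.1,0,0,0,0],
    [0,0,0,0,0],
    [-0.1,0,0,0,0],
    [-0.2,0,0,0,0],
    [-0.3,0,0,0,0],
    [-0.5,0,0,0,0],
    [-0.6,0,0,0,0],
    [-0.6,0,0,0,0],
    [-0.6,0,0,0,0]
  ]
}}

```text
time_s: 9.9
position: [0.5044, 0.0897, 0.1024]
tcp_rot: [[0.956, -0.293, 0.001], [-0.293, -0.956, 0.0], [0.0, -0.001, -1.0]]
force: [0.2, 1.3, 0.2]
opening: 0.357
grasp_force: 30.0
```

Opening is about 32 mm, so the latch is fully drawn. Lifting.

>>> {"fn": "step_arm", "kwargs": {
  "targets": [
    [-0.6,0,0,0.01,0],
    [-0.6,0,0,0.02,0],
    [-0.6,0,0,0.04,0],
    [-0.6,0,0,0.06,0],
    [-0.6,0,0,0.08,0],
    [-0.6,0,0,0.1,0],
    [-0.6,0,0,0.12,0],
    [-0.6,0,0,0.14,0],
    [-0.6,0,0,0.16,0],
    [-0.6,0,0,0.18,0],
    [-0.6,0,0,0.2,0],
    [-0.6,0,0,0.22,0],
    [-0.6,0,0,0.24,0],
    [-0.6,0,0,0.26,0],
    [-0.6,0,0,0.28,0],
    [-0.6,0,0,0.29,0],
    [-0.6,0,0,0.3,0],
    [-0.6,0,0,0.3,0],
    [-0.6,0,0,0.3,0],
    [-0.6,0,0,0.3,0]
  ]
}}

```text
time_s: 11.9
position: [0.5039, 0.0894, 0.1771]
tcp_rot: [[0.956, -0.293, -0.001], [-0.293, -0.956, 0.0], [-0.001, 0.0, -1.0]]
force: [0.3, 0.3, -3.8]
opening: 0.357
grasp_force: 30.0
```

Run:
```python
from h import *
s=read_state();print(s["time_s"],s["position"],s["opening"],s["force"],s["moment"],s["grasp_force"])
c=capture("scene");d=capture("top")
w=np.hstack([cv2.resize(k["color"][y:y+120,x:x+80,::-1],None,fx=5,fy=5,interpolation=cv2.INTER_CUBIC) for k,x,y in((c,230,190),(d,245,145))])
cv2.imwrite("pics/g5.png",w)
```

```text
11.9 [0.5039 0.0894 0.1771] 0.3571583566628984 [ 0.269   0.253  -3.8461] [0.0082 0.0231 0.0385] 29.997522670018952
```

View pics/g5.png

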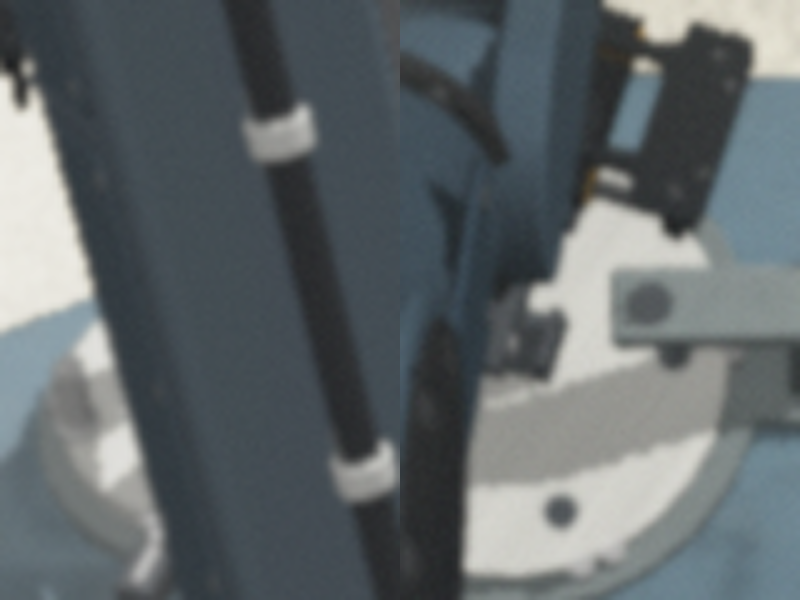

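The weight reading of 3.8 N matches 0.4 kg, and the tail has left the cheeks, which stand empty near (525,330). Handing in.

```bash
python3 -c "
from rig import *
print(hand_in())"
```

```text
the job is handed in; nothing more can be done
None
```

I turned the table to its next stop, drew the latch, and handed in holding the tongue about 75 mm above its seat. The wrist reads its 0.4 kg weight, but the arm blocked any direct view of how level it is, and the hand-in gave no verdict.

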